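# Flush and cap a tasting bottle at the lodge counter

## Robot

A 6-joint arm with a two-finger parallel gripper is mounted at the origin on the work surface. World frame = base frame: x ahead of the robot, y to its left, z up, the work surface at z = 0. Lengths are in m, angles in degrees, forces in N, time in s.
With the tool pointing down it reaches from about 0.275 to 0.875 m from the base axis. Payload 12.5 kg.
Tool frame: the origin (TCP) lies on the centre line of the jaws, within the pads' length; the fingertips stand 25 mm ahead of it and the grasp point (between the pads) lies 6 mm ahead of it (r.tip_extent is the distance from the TCP to the fingertips, in m); y points along the fingers, z is the direction in which the jaws open and shut, and the axes are right-handed (so a half turn about y gives the same grasp; the last joint's range is limited). The gripper opens to 85 mm and grips with 20 to 120 N. Pads are 22 mm wide; open, the fingers measure 114 mm over their backs; the gripper's body (76 mm by 85 mm) begins 54 mm behind the grasp point. The pads swing forward as they close: fully open they stand 13 mm farther back than shut.
Start: joints at [-74.232, 20.094, 94.641, -0, 65.266, -4.847], TCP at [0.194, -0.515, 0.256] pointing down, gripper open.
Joint ranges: [-157.81, 157.81], [-45, 120.19], [0.68, 151.7], [-89.99, 269.99], [4.06, 180], [-164.3, 164.3]. Speed limits (degrees/s): [127.2, 127.2, 159.86, 180, 180, 180].

## Interface

Orientations are given as [roll, pitch, yaw] about the fixed x, y, z axes, in that order (R = Rz(yaw) Ry(pitch) Rx(roll)).
In Python, from plant import r gives the robot as it stands. The module is installed in compiled form; this text tells all that it offers.
- The arm moves only by the tool step_arm, never from a script. Its argument "series" is a list of rows, each a list of 4 numbers: the shift along the tool's x, y, z in cm, then the turn about the tool's y in rad. A call has 1 to 12 rows; each row shifts and turns the commanded pose from where the row before left it, along the tool's axes as they then stand; what a row does not reach is not made up. A row lasts 1/12 s, in which the tool goes at most 41.7 mm and 7.16 degrees, less where a joint would pass 70% of its speed; a pose out of reach is approached as far as the arm can. A call with a gripper value outside its range is refused whole. "hand" is the finger opening in cm, from 0 to 8.54, set as the call begins (left out, the last holds). The fingers move at their own pace and stop on an object; "grip_force" is the grip in N (left out, the last holds). Time passes only in rows, so rows that do not move let the fingers close. It gives the time, the measured TCP pose, the force and the opening at its end, in the units of the state.
- r.observe(): the state, without advancing time (a new reading comes with each control period).
- r.capture(name): name is "side" or "top" or "wrist"; returns a dict with "pixels" (480x640x3 uint8, red, green, blue), "camera_matrix" (3x3 intrinsics, pixels), "rvec" (rotation vector, rad) and "tvec" (3), from world to camera coordinates, as OpenCV has them; the wrist camera has in their place "hand_eye" (4x4, takes a point from camera to tool coordinates, whose origin is the TCP and whose axes are the tool frame's). Camera axes: x right, y down, z forward; pixel columns grow to the right and rows downward; lengths in m; the calibration is good to about 2 mm. A picture is of the moment at which its call begins: read the wrist's pose just before it. There is no depth.
- r.finish_job(): hands the job in, once; it reports no verdict.
The state is a dict: "time_s": time; "q": joint angles; "joint_velocities": joint speeds; "tau": joint torques, N m; "tcp_pos": TCP position; "tcp_rot": TCP orientation; "force": force on the tool from outside, world axes, zero at the start; "torque": the same for the moment, N m; "grip_width": finger opening in m.
Only numpy, scipy, OpenCV 4.12 (cv2) and the standard library are available. Lean on these libraries where they do the work, as an engineer would, in place of code of your own. Each camera call takes 0.05 s, during which the arm holds its last target. There are 200 camera calls.

## Task

Close the open tasting bottle in the gas-flush stand: with its mouth still open, pull the stand's push-pull gas knob out to its open stop, let it flow for about a second and push the knob fully home again. Then take the snap cap with the steel knob on top, set it straight over the bottle's mouth and press it down until it snaps over the lip and its seal sits flat on the mouth, and keep pressing: finish with the fingers still on the cap, holding it down firmly. Leave everything else on the counter where it stands.

Things in the scene. Friction and masses are not known exactly. Their poses are not given: they have to be found in the camera images.
- gas_knob (a joint): slide of the stand's push-pull gas knob, m: 0 = fully home (gas off), 0.025 = fully out (gas on); grows as it is pulled out level along the stand's -x, towards the robot. Detents at both ends: about 5 N to start it from either end, falling towards mid travel, past which it draws itself to the other end and stays there
- gas_knob_grip (a point): centre of the gas knob, a black round disc of 32 mm diameter, 18 mm thick (along x), on a horizontal steel stem, 50 mm above the counter. Moves with the knob; axes as the stand's
- stand: the fixed gas-flush stand with its bottle: steel base plate 180 mm (x) by 300 mm (y), top 12 mm above the counter; origin under the plate's centre, x away from the robot, z up. Valve block at y = -85 mm; bottle at x = 0, y = +85 mm, clamped and immovable. A thin steel column 72 mm behind the bottle's axis (+x) is 242 mm high. The bottle's y sides and front are free
- bottle_mouth (a point): centre of the top of the open bottle's mouth, 202 mm above the counter; axes as the stand's. Brown bottle, body 52 mm wide; top rim 25 mm in diameter, sloping out to a lip of 29 mm between 3.5 and 5 mm below the top, then in to a neck of 24 mm from 7.5 mm below the top down
- snap_cap: loose snap cap standing upright, 70 g: origin at the centre of its underside, z up; 47 mm high. Black skirt of 39 mm outside diameter, 18 mm high, 32 mm inside, with four spring fingers whose inward bumps sit 10 mm above its foot (25 mm between opposite bumps); steel disc 40 mm wide from 18 to 24 mm; round steel knob of 30 mm diameter from 29 to 46 mm
- cap_grip (a point): centre of the snap cap's round knob, 37 mm above the cap's underside
- cap_seal (a point): centre of the seal inside the snap cap, 18 mm above its underside; seated, it lies on bottle_mouth. Set loosely on the mouth, the cap rests on its bumps about 8 mm higher; pressed, the resistance climbs to roughly 8 to 14 N over some 4 mm, drops suddenly (the cap is even drawn down) as the bumps pass the lip, and climbs again when the seal meets the mouth
- cork_stopper: bystander: stopper with a dark wood top, 30 mm wide, standing cork up, 40 mm high, origin at its underside
- jigger: bystander: steel double measuring cup, 43 mm wide, 72 mm high, origin at its underside
- glass_a: bystander: stemmed tasting glass, foot 60 mm wide, 135 mm high, origin at its underside
- glass_b: bystander: a second such glass
- glass_c: bystander: a third such glass
- closed_bottle: bystander: closed brown bottle with a wooden stopper, 52 mm wide, 205 mm high, origin at its underside
- corkscrew: bystander: folded corkscrew lying flat, 112 by 20 mm, 13 mm high, origin at its underside
- valve_face (a point): centre of the valve block's front face, 50 mm above the counter, 30 mm behind the knob's centre when home. Aluminium block 62 mm deep (+x), 46 mm wide, its top 76 mm above the counter; the nut round the stem stands 6 mm out of the face; a round gauge on the block's rear reaches 125 mm above the counter
- jet_tip (a point): tip of the thin jet tube (6 mm) that slopes down from the column towards the mouth: 35 mm behind the bottle's axis (+x), 14 mm above the mouth; the tube rises to 29 mm above the mouth at the column
Mind the look-alikes: they are no part of the job. Leave any orange look-alike of the snap_cap alone.

How it is judged:
By the outcome, as a careful person would: the job done as asked, in the order asked, and still so for the second after the job is handed in, while the arm keeps its last pose, push and grip.
It also fails if it takes over 70 s, if anything falls off the work surface, if the arm or the gripper's body presses on something with over 40 N, if the wrist force passes 120 N, or if a joint passes its speed limit or range.

## Working session

There is one attempt and no reset: what is moved stays moved. The work goes in short steps, Python scripts to look and compute and a tool call to move; the robot and the scene stay as the last step left them, time stands still between calls to the robot, and variables do not carry over. Pictures are saved under pics/ and viewed, about 8 in all and at most 12, crops included, and the job is handed in when it is done.

Besides the shell and the picture viewer there is one more tool, called after "Emit:" as name(argument=value, ...), one argument or row to a line, values as JSON. step_arm: Moves the arm, as the interface text tells. Its arguments: {"type":"object","properties":{"series":{"type":"array","items":{"type":"array","items":{"type":"number"}}},"hand":{"type":"number"},"grip_force":{"type":"number"}},"required":["series"]}

```bash
mkdir -p pics
cat > h.py <<'E'
import numpy as np, cv2
from plant import r
from scipy.spatial.transform import Rotation as R
def shot(n,f):
    s=r.observe(); c=r.capture(n); cv2.imwrite('pics/'+f+'.png',c['pixels'][:,:,::-1]); 
    np.savez('pics/'+f+'.npz',**{k:np.array(v) for k,v in c.items()},p=s['tcp_pos'],o=s['tcp_rot']); return c
def load(f): return np.load('pics/'+f+'.npz')
def ext(c):
    "world->cam Rm,t"
    if 'rvec' in c: return cv2.Rodrigues(np.array(c['rvec'],float).reshape(3))[0],np.array(c['tvec'],float).reshape(3)
    T=np.eye(4);T[:3,:3]=R.from_euler('xyz',c['o'],degrees=True).as_matrix();T[:3,3]=c['p']
    M=np.linalg.inv(T@c['hand_eye']); return M[:3,:3],M[:3,3]
def proj(c,P):
    Rm,t=ext(c);q=(Rm@np.atleast_2d(P).T).T+t;q=q@c['camera_matrix'].T;return q[:,:2]/q[:,2:]
def onz(c,uv,z):
    Rm,t=ext(c);d=Rm.T@np.linalg.inv(c['camera_matrix'])@[*uv,1];o=-Rm.T@t;return o+d*(z-o[2])/d[2]
E
python3 - <<'E'
from h import *
for n in('side','top','wrist'): shot(n,n+'0')
s=r.observe();print(s);print(r.tip_extent)
for n in('side0','top0','wrist0'):
    c=load(n);Rm,t=ext(c);print(n,-Rm.T@t,Rm[2],c['camera_matrix'][0,0])
E
```

```text
{'time_s': 0.15, 'q': array([-7.42324723e+01,  2.01183470e+01,  9.46669518e+01,  9.47630918e-04,
        6.52662143e+01, -4.84611027e+00]), 'joint_velocities': array([-0.06508423, -0.05129851, -0.07908592, -0.04090989,  0.04093683,
       -0.0718288 ]), 'tau': array([-3.19833234e-04, -5.06252825e+01, -2.91502976e+01, -1.35838045e-04,
        3.36373632e-03,  4.62661615e-05]), 'tcp_pos': array([ 0.19361178, -0.51455666,  0.25588201]), 'tcp_rot': array([-9.00512563e+01,  5.20907966e-03, -1.59386761e+02]), 'force': array([-0.18446222, -0.27638616, -0.01205154]), 'torque': array([-0.01454855,  0.01530548,  0.01357611]), 'grip_width': 0.08535932582807856}
0.025
side0 [0.01264164 0.61255886 0.59259525] [ 0.55520675 -0.68051123 -0.47817353] 453.2907887429398
top0 [ 0.33505917 -0.01142266  1.31265898] [ 0.1617598  -0.00792788 -0.98679831] 570.2156727277146
wrist0 [ 0.26341644 -0.4895546   0.37234951] [-0.26987046 -0.10027077 -0.95766158] 415.4215828092731
```

View pics/top0.png

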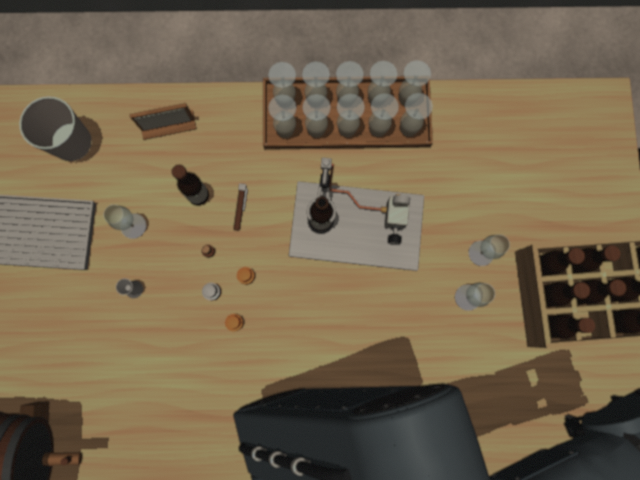

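View pics/side0.png

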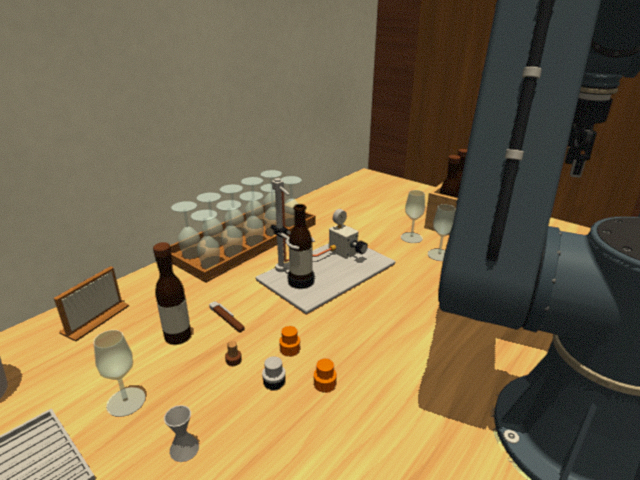

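Top: the steel plate has corners at about (298,183), (424,194), (418,269) and (290,257), the gas knob is at (395,239) and the bottle mouth at (322,203). The silver cap is at (211,291), with orange look-alikes at (246,275) and (234,322). Side: cap knob (274,366), knob disc (361,247), bottle mouth (300,208).

```bash
cat > m1.py <<'E'
from h import *
from scipy.optimize import least_squares
t=load('top0');s=load('side0')
C=[onz(t,p,.012) for p in [(298,183),(424,194),(418,269),(290,257)]]
C=np.array(C);ctr=C.mean(0);
ay=(C[0]-C[1])+(C[3]-C[2]);ax=(C[0]-C[3])+(C[1]-C[2])
print(C.round(4),ctr,'yaw',np.degrees(np.arctan2(-ay[0],ay[1])),np.degrees(np.arctan2(ax[1],ax[0])))
def tri(a,b): 
    return least_squares(lambda P:np.r_[proj(t,P)[0]-a,proj(s,P)[0]-b],[.5,0,.05]).x
print('cap',tri((211,291),(274,366)), onz(t,(211,291),.04))
print('knob',tri((395,239),(361,247)),onz(t,(395,239),.05))
print('mouth',tri((322,203),(300,208)),onz(t,(322,203),.2))
E
python3 m1.py
python3 - <<'E'
import cv2,numpy as np
a=cv2.imread('pics/top0.png');b=cv2.imread('pics/side0.png')
A=cv2.resize(a[150:310,190:430],None,fx=3.3,fy=3.3,interpolation=cv2.INTER_CUBIC)
cv2.imwrite('pics/c1.png',A)
B=cv2.resize(b[170:400,210:410],None,fx=2.6,fy=2.6,interpolation=cv2.INTER_CUBIC)
cv2.imwrite('pics/c2.png',B)
E
```

```text
[[ 0.6866  0.0179  0.012 ]
 [ 0.6567 -0.2774  0.012 ]
 [ 0.4801 -0.2559  0.012 ]
 [ 0.5114  0.0377  0.012 ]] [ 0.5837149 -0.1194419  0.012    ] yaw -5.9460811760582555 -6.700123214887034
cap [0.43466199 0.21442753 0.03553423] [0.43341422 0.21294195 0.04      ]
knob [ 0.54421323 -0.19999975  0.0494484 ] [ 0.54421559 -0.19986365  0.05      ]
mouth [ 0.59425969 -0.0344248   0.1970851 ] [ 0.5940744  -0.03400603  0.2       ]
```

View pics/c1.png

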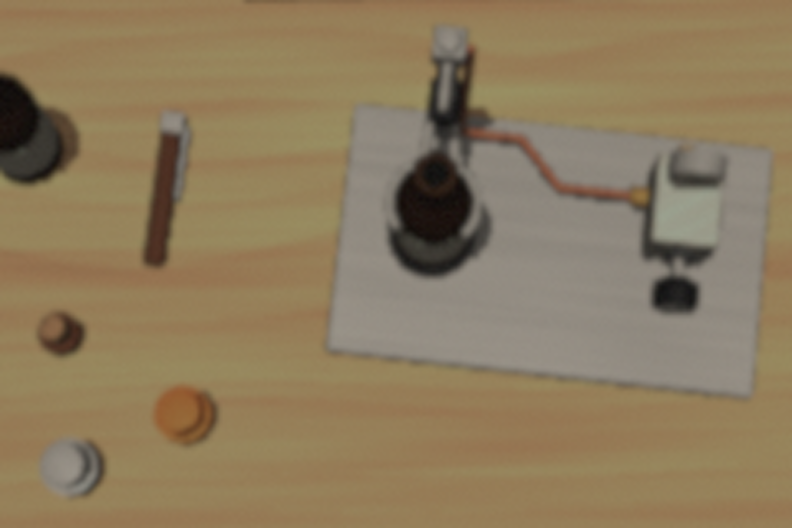

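Emit:
step_arm(
  series=[
    [0, 0, 0, 0.1174],
    [0, 0, 0, 0.1174],
    [0, 0, 0, 0.1174],
    [0, 0, 0, 0.1174],
    [-2.6, 0, -2.9, 0],
    [-2.6, 0, -2.9, 0],
    [-2.6, 0, -2.9, 0],
    [-2.6, 0, -2.9, 0],
    [-2.6, 0, -2.9, 0],
    [-2.6, 0, -2.9, 0],
    [-2.6, 0, -2.9, 0],
    [-2.6, 0, -2.9, 0],
  ],
)

```text
time_s: 1.15
tcp_pos: [0.4269, -0.3053, 0.2563]
tcp_rot: [-90.0, -0.0, 173.7]
force: [-0.4, -1.4, 0.3]
grip_width: 0.0853
```

Emit:
step_arm(
  series=[
    [-2.6, 0, -2.9, 0],
    [-2.6, 0, -2.9, 0],
    [-2.6, 0, -2.9, 0],
    [-2.6, 0, -2.9, 0],
    [0, 0, 0, 0],
    [0, 0, 0, 0],
  ],
  hand=6.5,
)

```text
time_s: 1.65
tcp_pos: [0.5427, -0.2017, 0.2557]
tcp_rot: [-90.0, -0.0, 173.9]
force: [-0.1, -0.4, -0.2]
grip_width: 0.0648
```

Run:
```python
from h import *
shot('wrist','w1');s=r.observe();print(s['tcp_pos'],s['tcp_rot'],s['grip_width'])
c=load('w1');print(proj(c,[[.5443,-.2,.05],[.5940,-.0345,.202]]))
```

```text
[ 0.54183156 -0.20267104  0.25582947] [-9.00053382e+01 -5.61655274e-02  1.73786896e+02] 0.06466991171007816
[[320.21019021 208.62581341]
 [-85.73590763 215.27853773]]
```

View pics/w1.png

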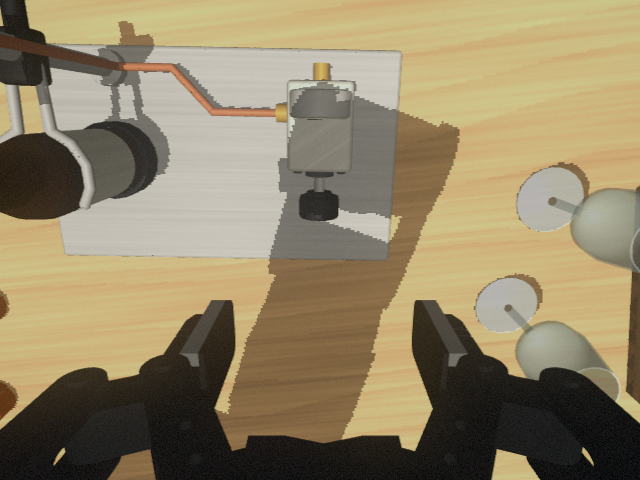

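The wrist view shows the knob disc centred at about (319,206), within 3 px of my prediction. The plate's front edge runs from (67,254) to (388,259).

Run:
```python
from h import *
c=load('w1');k=onz(c,(319,206),.05);print(k)
a,b=onz(c,(67,254),.012),onz(c,(388,259),.012);d=a-b;print(np.degrees(np.arctan2(-d[0],d[1])),np.linalg.norm(d))
d=k-r.observe()['tcp_pos'];print(R.from_euler('xyz',c['o'],degrees=True).inv().apply(d)*100)
```

```text
[ 0.54651748 -0.19927963  0.05      ]
-7.096429632333834 0.29455377269176625
[-0.44561527 20.5826939  -0.38265711]
```

Emit:
step_arm(
  series=[
    [-0.4, 2.5, -0.4, 0],
    [0, 2.5, 0, 0],
    [0, 2.5, 0, 0],
    [0, 2.5, 0, 0],
    [0, 2.5, 0, 0],
    [0, 2.5, 0, 0],
    [0, 2.5, 0, 0],
    [0, 2.0, 0, 0],
    [0, 0.8, 0, 0],
    [0, 0, 0, 0],
    [0, 0, 0, 0],
  ],
)

```text
time_s: 2.62
tcp_pos: [0.5462, -0.2003, 0.0539]
tcp_rot: [-90.0, 0.0, 173.7]
force: [-0.3, 0.5, -0.2]
grip_width: 0.0651
```

Emit:
step_arm(
  series=[
    [0, 0, 0, 0],
    [0, 0, 0, 0],
    [0, 0, 0, 0],
    [0, 0, 0, 0],
    [0, 0, 0, 0],
    [0, 0, 0, 0],
  ],
  hand=0,
  grip_force=50,
)

```text
time_s: 3.12
tcp_pos: [0.5468, -0.1988, 0.0547]
tcp_rot: [-90.1, 0.1, 173.7]
force: [-1.5, 8.1, 9.9]
grip_width: 0.031
```

Emit:
step_arm(
  series=[
    [0, -0.1, -0.12, 0],
    [0.5, 0, 0, 0],
    [0.5, 0, 0, 0],
    [0.5, 0, 0, 0],
    [0.5, 0, 0, 0],
    [0.4, 0, 0, 0],
    [0.2, 0, 0, 0],
    [0, 0, 0, 0],
    [0, 0, 0, 0],
  ],
)

```text
time_s: 3.87
tcp_pos: [0.5218, -0.1955, 0.0549]
tcp_rot: [-90.0, 0.2, 173.7]
force: [8.7, 1.6, -1.2]
grip_width: 0.0302
```

Run:
```python
from h import *
shot('wrist','w2');shot('side','s2');s=r.observe();print(s['tcp_pos'],s['force'],s['grip_width'],s['time_s'])
a=cv2.imread('pics/w2.png')[100:480,100:500];b=cv2.imread('pics/s2.png')[190:290,300:420]
b=cv2.resize(b,None,fx=3.3,fy=3.8);cv2.imwrite('pics/m2.png',np.hstack([a,b[:380]]))
```

```text
[ 0.52185012 -0.19554441  0.0549232 ] [ 8.42397806  2.6832228  -0.4963176 ] 0.030483153854857246 3.9667
```

View pics/m2.png

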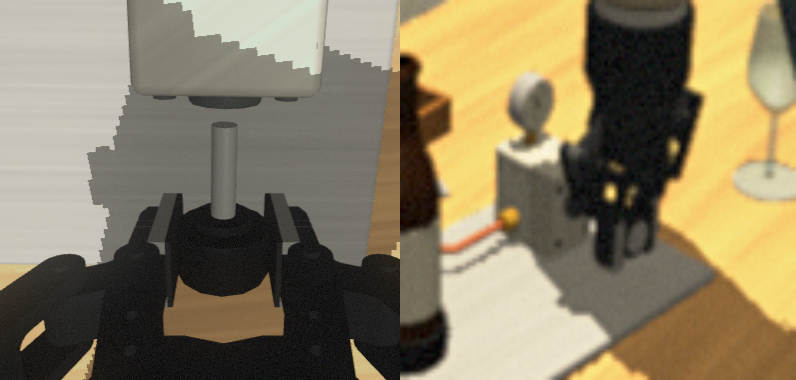

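The knob is clear of the nut, the TCP has moved 25 mm, and about 8 N shows it is against the stop. I'll let it flow briefly, then push home.

Emit:
step_arm(
  series=[
    [0, 0, 0, 0],
    [0, 0, 0, 0],
    [0, 0, 0, 0],
    [0, 0, 0, 0],
    [0, 0, 0, 0],
    [-0.6, 0, 0, 0],
    [-0.7, 0, 0, 0],
    [-0.7, 0, 0, 0],
    [-0.6, 0, 0, 0],
    [-0.2, 0, 0, 0],
    [0, 0, 0, 0],
    [0, 0, 0, 0],
  ],
)

```text
time_s: 4.97
tcp_pos: [0.547, -0.1986, 0.0546]
tcp_rot: [-90.0, -0.2, 173.7]
force: [-9.8, -1.3, 12.8]
grip_width: 0.0306
```

Emit:
step_arm(
  series=[
    [0, 0, 0, 0],
    [0, 0, 0, 0],
    [0, 0, 0, 0],
    [0, 0, 0, 0],
    [0, -2, 0, 0],
    [0, -3, 0, 0],
    [0, -3, 0, 0],
    [0, -3, 0, 0],
    [0, -3, 0, 0],
    [0, -3, 0, 0],
    [0, -3, 0, 0],
    [0, 0, 0, 0],
  ],
  hand=6.5,
)

```text
time_s: 5.97
tcp_pos: [0.5503, -0.1993, 0.2602]
tcp_rot: [-89.8, 0.5, 173.7]
force: [-0.3, -0.2, 0.9]
grip_width: 0.0653
```

Emit:
step_arm(
  series=[
    [3.5, 0, 0, 0],
    [3.5, 0, 0, 0],
    [3.5, 0, 0, 0],
    [3.5, 0, -1, 0],
    [1.9, 0, -3, 0],
    [0, 0, -3.6, 0],
    [0, 0, -3.6, 0],
    [0, 0, -3.6, 0],
    [0, 0, -3.6, 0],
    [0, 0, -3.6, 0],
    [0, 0, -3.6, 0],
    [0, 0, -3.6, 0],
  ],
)

```text
time_s: 6.97
tcp_pos: [0.4221, 0.111, 0.2541]
tcp_rot: [-90.0, -0.0, 173.7]
force: [1.6, -1.4, 0.4]
grip_width: 0.0651
```

Emit:
step_arm(
  series=[
    [0, 0, -3.6, 0],
    [0, 0, -3.6, 0],
    [0, 0, -2, 0],
    [0, 0, 0, 0],
    [0, 0, 0, 0],
    [0, 0, 0, 0],
  ],
)

```text
time_s: 7.47
tcp_pos: [0.4322, 0.2, 0.2539]
tcp_rot: [-90.0, -0.0, 173.7]
force: [-0.0, 0.0, 0.5]
grip_width: 0.0653
```

Run:
```python
from h import *
shot('wrist','w3');s=r.observe();print(s['tcp_pos'],s['tcp_rot'],s['grip_width'],s['force'])
c=load('w3');print(proj(c,[[.433,.213,.046]]))
```

```text
[0.43234497 0.19976571 0.25405538] [-8.99774560e+01 -2.35748933e-02  1.73673180e+02] 0.06477905339568328 [-0.38196161 -0.33516188 -0.38613387]
[[306.11124301 210.65168494]]
```

View pics/w3.png

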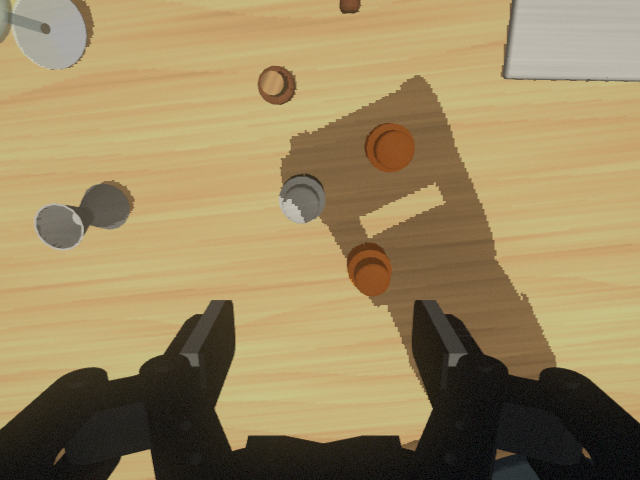

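Run:
```python
from h import *
a=cv2.imread('pics/w3.png')[150:310,250:450];cv2.imwrite('pics/c3.png',cv2.convertScaleAbs(cv2.resize(a,None,fx=4,fy=3.75,interpolation=cv2.INTER_CUBIC),alpha=1.6))
```

```text
(no output)
```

View pics/c3.png

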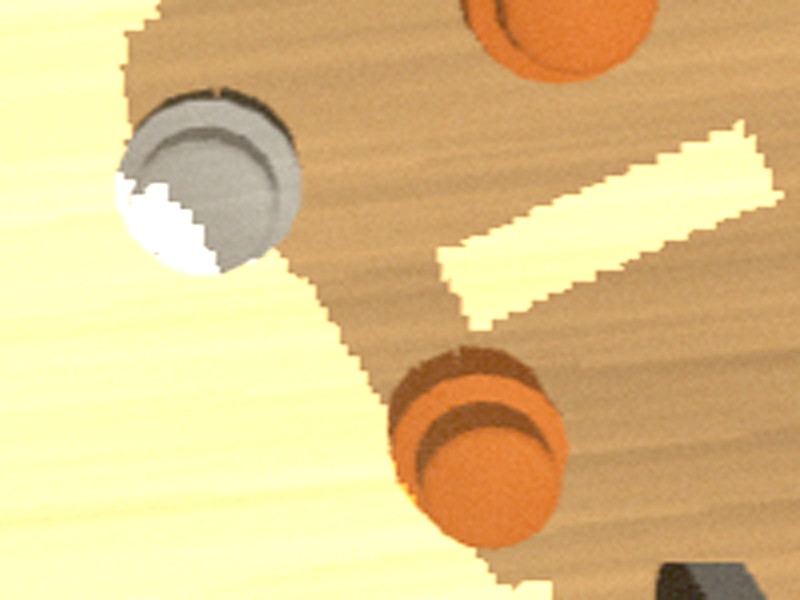

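The cap's steel disc is centred at (302.3,199.6), and its knob top at about (301,205).

Run:
```python
from h import *
c=load('w3');Ro=R.from_euler('xyz',c['o'],degrees=True)
for uv,z in(((302.3,199.6),.024),((301,204.9),.046)):
    k=onz(c,uv,z);print(k,Ro.inv().apply(k-c['p'])*100)
```

```text
[0.43790501 0.21651495 0.024     ] [-0.39579431 22.99074452 -1.7119449 ]
[0.43810815 0.21647587 0.046     ] [-0.41510051 20.79073386 -1.70906634]
```

Emit:
step_arm(
  series=[
    [-0.4, 0, -1.7, 0],
    [0, 2.5, 0, 0],
    [0, 2.5, 0, 0],
    [0, 2.5, 0, 0],
    [0, 2.5, 0, 0],
    [0, 2.5, 0, 0],
    [0, 2.5, 0, 0],
    [0, 2.5, 0, 0],
    [0, 2.0, 0, 0],
    [0, 0.8, 0, 0],
    [0, 0, 0, 0],
    [0, 0, 0, 0],
  ],
  hand=5.5,
)

```text
time_s: 8.52
tcp_pos: [0.4387, 0.2166, 0.0519]
tcp_rot: [-90.0, 0.0, 173.7]
force: [0.7, -0.0, 0.4]
grip_width: 0.0554
```

Emit:
step_arm(
  series=[
    [0, 0, 0, 0],
    [0, 0, 0, 0],
    [0, 0, 0, 0],
    [0, 0, 0, 0],
    [0, 0, 0, 0],
    [0, 0, 0, 0],
  ],
  hand=0,
  grip_force=80,
)

```text
time_s: 9.02
tcp_pos: [0.439, 0.2172, 0.0528]
tcp_rot: [-90.0, 0.1, 173.7]
force: [-0.5, -3.0, 10.9]
grip_width: 0.0279
```

Emit:
step_arm(
  series=[
    [0, -0.1, 0, 0],
    [0, -1, 0, 0],
    [0, -2.5, 0, 0],
    [0, -2.5, 0, 0],
    [0, -2.5, 0, 0],
    [0, -2.5, 0, 0],
    [0, -2.5, 0, 0],
    [0, -2.5, 0, 0],
    [0, -2.5, 0, 0],
    [0, -2.5, 0, 0],
    [0, -2.5, 0, 0],
    [0, -1.2, 0, 0],
  ],
)

```text
time_s: 10.02
tcp_pos: [0.4386, 0.2172, 0.3034]
tcp_rot: [-90.1, 0.2, 173.7]
force: [0.4, 0.5, -1.1]
grip_width: 0.0273
```

Emit:
step_arm(
  series=[
    [-0.9, 0, 2.5, 0],
    [-0.9, 0, 2.5, 0],
    [-0.9, 0, 2.5, 0],
    [-0.9, 0, 2.5, 0],
    [-0.9, 0, 2.5, 0],
    [-0.9, 0, 2.5, 0],
    [-0.9, 0, 2.5, 0],
    [-0.9, 0, 2.5, 0],
    [-0.9, 0, 2.5, 0],
    [0, 0, 1.8, 0],
    [0, 0, 0, 0],
    [0, 0, 0, 0],
  ],
)

```text
time_s: 11.02
tcp_pos: [0.4919, -0.0338, 0.3]
tcp_rot: [-90.0, 0.0, 173.6]
force: [-0.6, 0.1, -0.6]
grip_width: 0.0269
```

Run:
```python
from h import *
shot('wrist','w4');shot('side','s4');s=r.observe();print(s['tcp_pos'],s['tcp_rot'],s['grip_width'],s['force'])
print(proj(load('w4'),[[.594,-.0345,.202]]),proj(load('s4'),[[.594,-.0345,.202],s['tcp_pos']]))
```

```text
[ 0.49200012 -0.03275085  0.2998216 ] [-9.00120591e+01  2.58157741e-02  1.73723615e+02] 0.027068277795035314 [ 0.24075542  0.41830349 -1.28027937]
[[299.45289822  53.44721153]] [[299.76960673 205.82807985]
 [339.303029   172.58505543]]
```

View pics/w4.png

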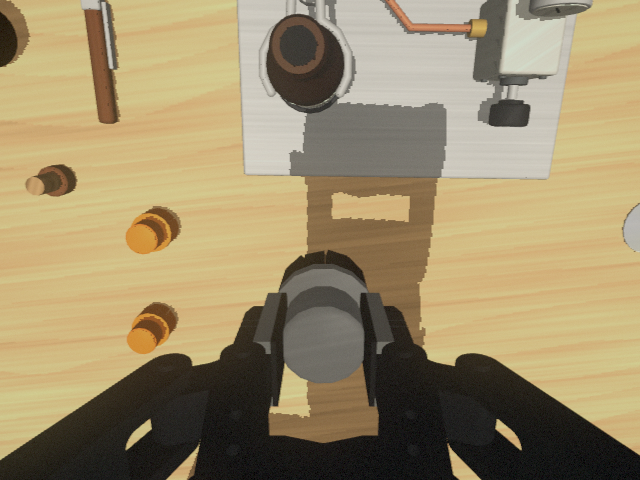

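Run:
```python
from h import *
a=cv2.imread('pics/w4.png')
A=cv2.resize(a[5:115,250:350],None,fx=4,fy=4,interpolation=cv2.INTER_CUBIC);B=cv2.resize(a[235:390,250:392],None,fx=2.817,fy=2.839,interpolation=cv2.INTER_CUBIC)
cv2.imwrite('pics/c4.png',cv2.convertScaleAbs(np.hstack([A,B]),alpha=1.8))
```

```text
(no output)
```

View pics/c4.png

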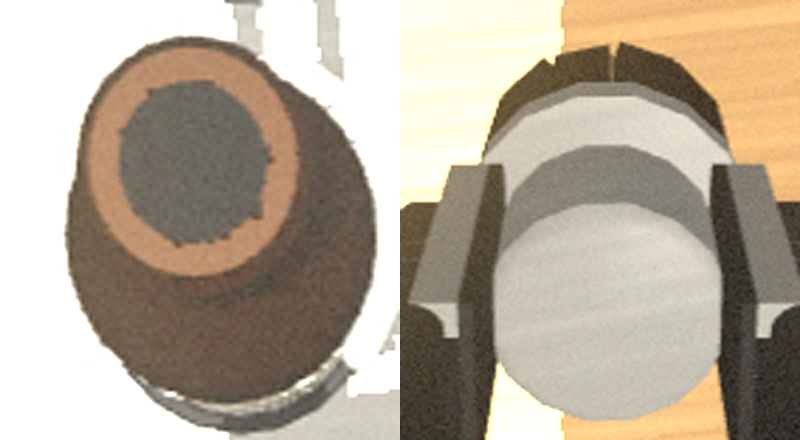

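Mouth rim centre is at (298.5,45.5), and the held cap's knob top is centred at (323.8,344.7).

Run:
```python
from h import *
c=load('w4');Ro=R.from_euler('xyz',c['o'],degrees=True)
m=onz(c,(298.5,45.5),.202);k=onz(c,(323.8,344.7),c['p'][2]-.0065)
Rm,t=ext(c)
print(m,k,c['p'],Ro.inv().apply(k-c['p'])*100,Ro.inv().apply(m-k)*100)
for z in(.0065,.012):print(onz(c,(323.8,344.7),c['p'][2]-z))
```

```text
[ 0.59749012 -0.03449611  0.202     ] [ 0.49183179 -0.03460087  0.29349231] [ 0.49187229 -0.03379228  0.29999231] [-0.00468634  0.64998704  0.08092901] [-10.49508745   9.15403102  -1.18415509]
[ 0.49183179 -0.03460087  0.29349231]
[ 0.48852361 -0.03423613  0.28799231]
```

Emit:
step_arm(
  series=[
    [-2, 0.8, -0.4, 0],
    [-2, 0.8, -0.4, 0],
    [-2, 0.6, -0.4, 0],
    [0, 0, 0, 0],
    [0, 0, 0, 0],
  ],
)

```text
time_s: 11.53
tcp_pos: [0.5532, -0.0269, 0.2769]
tcp_rot: [-90.0, -0.1, 173.8]
force: [-1.3, 0.3, -0.8]
grip_width: 0.0274
```

Run:
```python
from h import *
shot('wrist','w5');shot('side','s5');shot('top','t5');c=load('w5');print(c['p'],c['o'])
for m in([.5975,-.0345,.202],[.594,-.0345,.202]):print(proj(c,m),proj(load('s5'),m),proj(load('t5'),m))
a=cv2.imread('pics/w5.png');b=cv2.imread('pics/s5.png');t=cv2.imread('pics/t5.png')
f=lambda i,x,y,w,h,W,H:cv2.convertScaleAbs(cv2.resize(i[y:y+h,x:x+w],(W,H),interpolation=cv2.INTER_CUBIC),alpha=1.7)
cv2.imwrite('pics/c5.png',np.hstack([f(a,220,60,200,300,400,600),f(b,260,150,100,150,400,600)]))
```

```text
[ 0.55318904 -0.0269159   0.27688853] [-9.00084860e+01 -6.64215044e-02  1.73798940e+02]
[[327.81630488 179.56354341]] [[298.52091639 205.38769471]] [[322.23882381 201.09507693]]
[[328.61135054 187.04309044]] [[299.76960673 205.82807985]] [[322.26488631 202.80566857]]
```

View pics/c5.png

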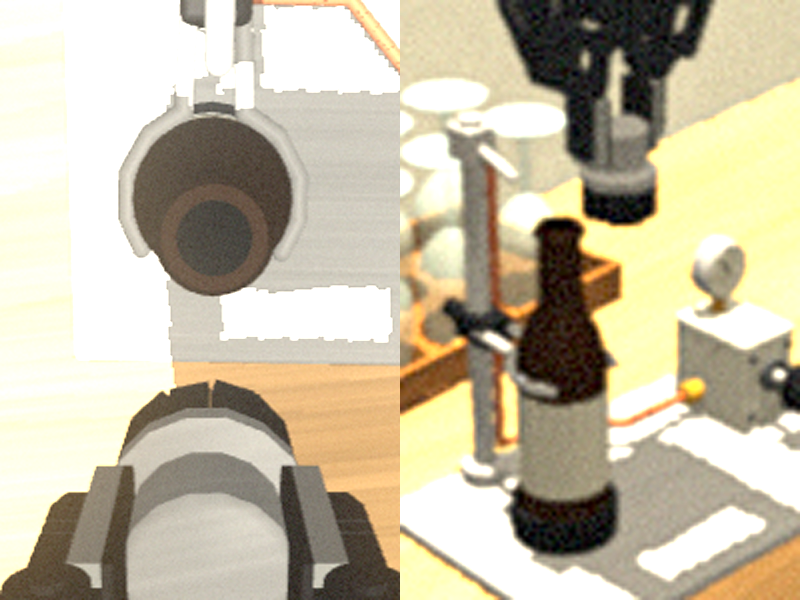

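Run:
```python
from h import *
c=load('w5');s=load('s5');Ro=R.from_euler('xyz',c['o'],degrees=True);p=c['p']
m=onz(c,(327,178.5),.202);print(m)
k=Ro.apply([0,0,.0006])+p
print('cap skirt mid/disc mid/knob top in side',proj(s,[k-[0,0,.0435],k-[0,0,.0315],k-[0,0,.0065]]))
print(proj(s,m),'dtool',Ro.inv().apply(m-k)*100)
x=[.5943,-.0345,.202];print(proj(s,[[.5943,-.0345,.202],[.5943,-.0325,.202],[.5963,-.0345,.202]]))
```

```text
[ 0.59802994 -0.0341775   0.202     ]
cap skirt mid/disc mid/knob top in side [[312.50449836 197.97764407]
 [312.49110921 192.40887214]
 [312.46266048 180.57656313]]
[[298.23004525 205.36940832]] dtool [-4.54497065  7.48355391  0.17865807]
[[299.66237598 205.79026196]
 [299.0280448  206.09108986]
 [298.94846402 205.53848119]]
```

Emit:
step_arm(
  series=[
    [-1.5, 0, 0.2, 0],
    [-1.5, 0, 0, 0],
    [-1.5, 0, 0, 0],
    [0, 0.6, 0, 0],
    [0, 0.6, 0, 0],
    [0, 0, 0, 0],
    [0, 0, 0, 0],
    [0, 0, 0, 0],
  ],
)

```text
time_s: 12.35
tcp_pos: [0.5972, -0.0349, 0.2656]
tcp_rot: [-90.0, -0.0, 173.7]
force: [-0.7, -0.4, -0.6]
grip_width: 0.0268
```

Run:
```python
from h import *
shot('wrist','w6');shot('side','s6');shot('top','t6');c=load('w6');s=r.observe();print(c['p'],c['o'],s['force'])
p=c['p'];S=load('s6')
print(proj(S,[p-[0,0,.0435],p-[0,0,.0525],[p[0],p[1],.202]]))
a=cv2.imread('pics/w6.png');b=cv2.imread('pics/s6.png')
f=lambda i,x,y,w,h,W,H:cv2.convertScaleAbs(cv2.resize(i[y:y+h,x:x+w],(W,H),interpolation=cv2.INTER_CUBIC),alpha=2)
cv2.imwrite('pics/c6.png',np.hstack([f(a,230,190,200,250,320,400),f(b,270,170,60,50,480,400)]))
```

```text
[ 0.59716258 -0.03486456  0.26555051] [-8.99990894e+01 -3.17953144e-03  1.73710947e+02] [-0.05675499 -1.11367797 -1.19433475]
[[298.59528906 196.54709808]
 [298.66809056 200.53199887]
 [298.75657839 205.37551502]]
```

View pics/c6.png

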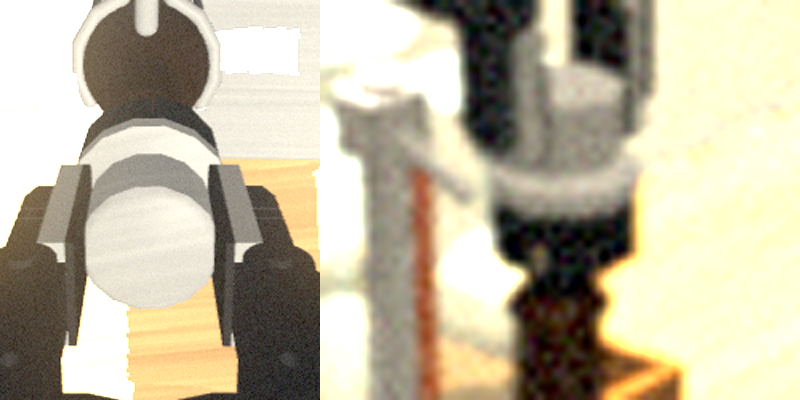

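The side view shows the skirt centre at about 300.7 px against 299.8 for the neck. That is about 1 mm short in x and y, and the wrist estimate agrees. I'll correct it and descend to contact.

Emit:
step_arm(
  series=[
    [-0.1, 0, -0.1, 0],
    [0, 0.5, 0, 0],
    [0, 0.5, 0, 0],
    [0, 0.5, 0, 0],
    [0, 0.2, 0, 0],
    [0, 0.2, 0, 0],
    [0, 0, 0, 0],
    [0, 0, 0, 0],
  ],
)

```text
time_s: 13.17
tcp_pos: [0.5988, -0.0341, 0.2463]
tcp_rot: [-90.0, -0.0, 173.7]
force: [-0.3, -0.3, -1.2]
grip_width: 0.0274
```

Run:
```python
from h import *
for i in range(3):
    s=r.observe();print(s['tcp_pos'],s['force'],s['torque'],s['tcp_rot'])
    c=r.capture('side')
```

```text
[ 0.59882061 -0.03405215  0.24629774] [-0.25667026 -0.28924063 -1.18055893] [0.02770416 0.03556028 0.03103072] [-9.00005156e+01 -5.85289031e-04  1.73708081e+02]
[ 0.59881341 -0.0340808   0.24637106] [0.3817879  0.17756533 0.03535211] [-0.01623004 -0.02165373  0.01104657] [-8.99990567e+01  2.86177973e-03  1.73708613e+02]
[ 0.59882887 -0.03408246  0.24644743] [0.06374396 0.23370977 0.06161546] [-0.00471864  0.0088651  -0.01487811] [-8.99992375e+01  8.55196065e-03  1.73705953e+02]
```

Emit:
step_arm(
  series=[
    [0, 0.1, 0, 0],
    [0, 0.1, 0, 0],
    [0, 0.1, 0, 0],
    [0, 0, 0, 0],
    [0, 0, 0, 0],
  ],
)

```text
time_s: 13.73
tcp_pos: [0.599, -0.0339, 0.2435]
tcp_rot: [-90.0, 0.0, 173.7]
force: [2.0, 1.9, 1.8]
grip_width: 0.0273
```

Emit:
step_arm(
  series=[
    [0, 0.1, 0, 0],
    [0, 0.1, 0, 0],
    [0, 0, 0, 0],
    [0, 0, 0, 0],
  ],
  grip_force=100,
)

```text
time_s: 14.07
tcp_pos: [0.5987, -0.0341, 0.2409]
tcp_rot: [-90.0, -0.0, 173.7]
force: [1.2, 1.0, -2.2]
grip_width: 0.0269
```

Emit:
step_arm(
  series=[
    [0, 0.1, 0, 0],
    [0, 0, 0, 0],
    [0, 0, 0, 0],
  ],
)

```text
time_s: 14.32
tcp_pos: [0.5984, -0.0341, 0.2394]
tcp_rot: [-90.0, -0.1, 173.7]
force: [2.2, 0.6, -7.2]
grip_width: 0.0271
```

Emit:
step_arm(
  series=[
    [0, 0.1, 0, 0],
    [0, 0, 0, 0],
    [0, 0, 0, 0],
  ],
)

```text
time_s: 14.57
tcp_pos: [0.5984, -0.0339, 0.2385]
tcp_rot: [-90.0, -0.1, 173.7]
force: [1.5, 0.3, -10.2]
grip_width: 0.027
```

Emit:
step_arm(
  series=[
    [0, 0.1, 0, 0],
    [0, 0, 0, 0],
    [0, 0, 0, 0],
  ],
)

```text
time_s: 14.82
tcp_pos: [0.5988, -0.034, 0.2382]
tcp_rot: [-90.0, -0.0, 173.7]
force: [2.1, 1.4, -7.4]
grip_width: 0.0266
```

The force on the tool is now downward, so the cap is being drawn down past the lip. I'll continue until the seal meets the mouth.

Emit:
step_arm(
  series=[
    [0, 0.1, 0, 0],
    [0, 0, 0, 0],
    [0, 0, 0, 0],
  ],
)

```text
time_s: 15.07
tcp_pos: [0.5989, -0.0341, 0.2377]
tcp_rot: [-90.0, 0.0, 173.7]
force: [0.8, 0.1, -2.9]
grip_width: 0.0269
```

Emit:
step_arm(
  series=[
    [0, 0.1, 0, 0],
    [0, 0, 0, 0],
    [0, 0, 0, 0],
  ],
)

```text
time_s: 15.32
tcp_pos: [0.599, -0.0342, 0.237]
tcp_rot: [-90.0, 0.1, 173.7]
force: [-0.8, -0.2, 4.7]
grip_width: 0.0264
```

Emit:
step_arm(
  series=[
    [0, 0.1, 0, 0],
    [0, 0, 0, 0],
    [0, 0, 0, 0],
  ],
)

```text
time_s: 15.57
tcp_pos: [0.5991, -0.0342, 0.2369]
tcp_rot: [-90.0, 0.1, 173.7]
force: [-4.9, 1.4, 12.1]
grip_width: 0.0267
```

Emit:
step_arm(
  series=[
    [0, 0.1, 0, 0],
    [0, 0.1, 0, 0],
    [0, 0, 0, 0],
    [0, 0, 0, 0],
    [0, 0, 0, 0],
    [0, 0, 0, 0],
  ],
)

```text
time_s: 16.07
tcp_pos: [0.5992, -0.0341, 0.2368]
tcp_rot: [-90.0, 0.2, 173.7]
force: [-12.1, 2.0, 27.9]
grip_width: 0.0268
```

Run:
```python
from h import *
shot('wrist','w7');shot('side','s7');s=r.observe();print(s['tcp_pos'],s['tcp_rot'],s['force'],s['grip_width'],s['time_s'])
a=cv2.imread('pics/w7.png');b=cv2.imread('pics/s7.png')
f=lambda i,x,y,w,h,W,H:cv2.convertScaleAbs(cv2.resize(i[y:y+h,x:x+w],(W,H),interpolation=cv2.INTER_CUBIC),alpha=1.6)
cv2.imwrite('pics/c7.png',np.hstack([f(a,100,0,440,480,400,440),f(b,265,160,110,121,400,440)]))
```

```text
[ 0.59917073 -0.03413264  0.23683706] [-8.99862338e+01  1.70565004e-01  1.73714987e+02] [-11.37217744   1.99483997  27.35747991] 0.026589262072721942 16.1667
```

View pics/c7.png

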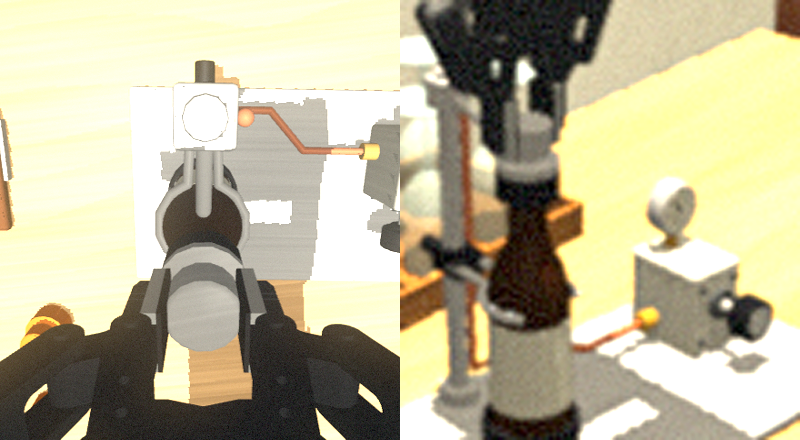

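The cap sits straight on the bottle, and the knob is at the valve block. I'll relax the 12 N side push and compare the knob's position with the start picture.

Emit:
step_arm(
  series=[
    [0.08, 0, 0, 0],
    [0, 0, 0, 0],
    [0, 0, 0, 0],
  ],
)

```text
time_s: 16.42
tcp_pos: [0.599, -0.0342, 0.2369]
tcp_rot: [-90.0, 0.3, 173.7]
force: [-5.9, 0.8, 26.2]
grip_width: 0.0265
```

Run:
```python
from h import *
g=lambda f:cv2.cvtColor(cv2.imread(f),cv2.COLOR_BGR2GRAY)
a,b=g('pics/side0.png'),g('pics/s7.png')
for n,(x,y,w,h) in dict(knob=(354,239,14,16),gauge=(330,207,18,18)).items():
    m=cv2.matchTemplate(cv2.resize(b[y-6:y+h+6,x-6:x+w+6],None,fx=4,fy=4,interpolation=2),cv2.resize(a[y:y+h,x:x+w],None,fx=4,fy=4,interpolation=2),cv2.TM_CCOEFF_NORMED)
    _,v,_,l=cv2.minMaxLoc(m);print(n,v,np.array(l)/4-6)
c=load('side0');print(proj(c,[[.5468,-.1986,.05],[.5220,-.1958,.05]]))
s=r.observe();print(s['tcp_pos'],s['force'],s['grip_width'],s['time_s'])
```

```text
knob 0.995944082736969 [0. 0.]
gauge 0.9981968402862549 [0. 0.]
[[359.75980452 246.67931755]
 [367.55913741 250.35033958]]
[ 0.59900521 -0.03415218  0.23686588] [-5.8742895   0.78761999 26.16703301] 0.026542400408972558 16.4167
```

The knob is exactly where it started (fully home), and the cap is seated under about 26 N. I'll hand in.

```bash
python3 -c "
from plant import r
print(r.finish_job())"
```

```text
the job is handed in; nothing more can be done
None
```

The bottle is flushed and capped, and I handed the job in at 16.4 s of the 70 s allowed, with no verdict reported. The fingers are still gripping the cap and pressing it down at about 26 N.

- **Gas knob:** I pulled it out 25 mm to its stop (about 8 N there) and let it flow for about a second. Then I pushed it home. Comparing side pictures from the start and the end, the knob shows no shift.
- **Cap:** I set it straight over the mouth and pressed it down. The force turned downward on the tool (up to about 10 N) as the bumps passed the lip, then climbed when the seal met the mouth. The final tool height matched the seated height I expected to within about 0.1 mm, and the last picture shows the cap upright.
- **Small disagreements:**
  - The first top-camera estimate of the mouth was about 4 mm short in x of the wrist camera's. I used the wrist value, and the side view supported it.
  - I saw no clear resistance peak before the snap, probably because I stepped past it between readings.
  - A sideways push of about 6 N remains on the cap.
- **Everything else:** I saw no contact with the other objects and moved none on purpose. I did not check each one against the start picture.

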